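Roll the machine roller home against the gauge bed's buffer

TASK

Roll the loose aluminium roller along the gauge bed by pushing its side, without lifting it, until it lies against the rubber buffer at the far end. Then lean on it with a light steady push of about 9 newtons for a second so that it is properly seated, never ramming the buffer. Leave the roller at rest touching the buffer, and leave the jar, the hammer and the cup alone.

Things in the scene. Friction and masses are not known exactly. Their poses are not given: they have to be found in the camera images.
- roller: Loose roller, the drum 44 mm in diameter and 90 mm long, with a dark steel journal 14 mm in diameter standing 14 mm out of each end; 0.3 to 0.65 kg. Origin at its centre; its y axis is its axis of rotation, x and z turn with it as it rolls. It starts on the flat, near end of the bed, lying roughly across it, and stays put until pushed, then rolls easily; polished and smooth.
- bed: Fixed grey gauge bed, 320 mm long (its x axis, from the robot's end towards the stop), 140 mm wide (y), z up. Origin at the centre of its underside on the bench. Flat top 30 mm above the bench from x = -160 to +40 mm. Two dark side rails, 98 mm apart inside, 12 mm thick, tops 38 mm above the bench, run from x = -160 to +110 mm and guide the drum's ends.
- fall_edge (a point): Point on the bed's centre line where a thin dark line crosses it (x = +40 mm in the bed's frame, 30 mm above the bench). From here to the stop the top falls by 8 degrees towards +x, so a roller well past the line runs down gently by itself and stays against the buffer once there.
- stop: Fixed grey stop block across the far end of the bed, 24 mm thick, 120 mm wide, 66 mm high above the bench, from x = 115 to 139 mm in the bed's frame. Its frame is the bed's own (same origin and axes), not its centre. It carries the buffer; force on the buffer counts as force on the stop.
- stop_face (a point): Centre of the stop block's face towards the robot (46 mm above the bench). In front of it, on two screws, sits the black rubber buffer bar, 94 mm wide, 22 mm tall. Its front face is set anywhere from 13 to 29 mm in front of this point; the setting is not measured: find it by touch. The roller's centre then lies 22 mm nearer. The bar gives about 1 mm per 12 N; the screws do not move.
- glue_jar: Bystander: closed jar, 60 mm in diameter, 85 mm tall, to the right of the bed. Origin at the centre of its underside.
- hammer: Bystander: hammer 220 mm long lying on the bench to the left of the bed. Origin at the centre of its underside, handle towards its -x.
- rivet_cup: Bystander: open steel cup, 64 mm across, 60 mm tall, to the right of the bed. Origin at the centre of its underside.
Not all that is in view belongs to the job. What is shaped like the roller but orange or red is not meant.

How it is judged:
By the outcome, as a careful person would: the job done as asked, in the order asked, and still so for the second after the job is handed in, with the robot touching nothing.
It also fails if it takes over 72 s, if anything falls off the work surface, if the arm or the gripper's body presses on something with over 40 N, if the wrist force passes 120 N, or if a joint passes its speed limit or range.

ROBOT

A 6-joint arm with a two-finger parallel gripper is mounted at the origin on the work surface. World frame = base frame: x ahead of the robot, y to its left, z up, the work surface at z = 0. Lengths are in m, angles in degrees, forces in N, time in s.
With the tool pointing down it reaches from about 0.4 to 0.825 m from the base axis. Payload 7 kg.
Tool frame: the origin (TCP) lies midway between the tips of the shut fingers; the grasp point (between the pads) lies 19 mm behind it; z points along the fingers, y is the line along which they close (so a half turn about z gives the same grasp; the last joint's range is limited). The gripper opens to 88 mm and grips with 3 to 60 N. Pads are 19 mm wide; open, the fingers measure 130 mm over their backs; the gripper's body (78 mm by 193 mm) begins 47 mm behind the grasp point.
Start: joints at [81.595, 20.546, 0.682, 0, -70.136, -16.507], TCP at [0.284, 0.612, 0.227] pointing down, gripper open.
Joint ranges: [-176.03, 176.03], [-82.01, 121.73], [-58.28, 71.71], [-173.87, 95.51], [-174.79, -0.11], [-173.66, 173.66]. Speed limits (degrees/s): [136.94, 136.94, 172.46, 180, 180, 180].

INTERFACE

Orientations are given as a 3x3 rotation matrix whose columns are the frame's x, y, z axes.
In Python, from rig import robot gives the robot as it stands. Calls block until the motion is done:
- robot.goto(position, orientation): joint-space move of the TCP to a pose.
- robot.servo_line(position, ori=None, speed=0.15): straight line of the TCP; ori=None keeps the orientation; speed is the mean speed in m/s.
- robot.movej(angles): joint-space move.
- robot.move_gripper(opening): opening from 0.0 (shut) to 1.0 (fully open); the grip force is fixed at half the most; returns when the fingers have stopped.
- robot.dwell(seconds).
- robot.ik(position, orientation): joint angles nearest the present ones, or None.
- robot.grab_frame(name): name is "scene" or "side" or "wrist"; returns (picture, depth): 384x512x3 uint8, red, green, blue; 384x512 float32, m along the optical axis (not along the pixel's ray), 0 where there is no reading.
- robot.camera_info(name): a dict with "vfov" (degrees; the focal length in pixels is half the picture's height over the tangent of half this angle, whatever the lens; pixels are square), "cx", "cy" (the principal point, pixels), "view" (4x4, takes a point from world to camera coordinates); the wrist camera has in their place "T_tool_cam" (4x4, takes a point from camera to tool coordinates, whose origin is the TCP and whose axes are the flange's). Camera axes: x right, y down, z forward; pixel columns grow to the right and rows downward; lengths in m; the calibration is good to about 2 mm. The wrist camera is an equidistant fisheye: a pixel r from the principal point sees the ray r / f radians off the axis. A picture is of the moment at which its call begins: read the wrist's pose just before it. camera_info takes no time and is no camera call.
A pose or a line that the arm cannot do raises robot.Unreachable and nothing moves.
- robot.job_done(): hands the job in; it is judged then, once.
Readings, each from a call of its own:
- robot.read_t(): time.
- robot.read_qpos(): joint angles.
- robot.read_qvel(): joint speeds.
- robot.read_effort(): joint torques, N m.
- robot.read_position(): TCP position.
- robot.read_tcp_rot(): TCP orientation.
- robot.read_force(): force on the tool from outside, world axes, zero at the start.
- robot.read_ft_torque(): the same for the moment, N m.
- robot.read_grip_width(): opening from 0.0 (shut) to 1.0 (fully open).
- robot.read_finger_force(): force on a finger pad.
Only numpy, scipy, OpenCV 4.12 (cv2) and the standard library are available. Lean on these libraries where they do the work, as an engineer would, in place of code of your own. Each camera call takes 0.05 s, during which the arm holds its last target. There are 200 camera calls.

## Working session

There is one attempt and no reset: what is moved stays moved. The work goes in short steps, each a Python script; the robot and the scene stay as the last script left them, time stands still between calls to the robot, and variables do not carry over. Pictures are saved under pics/ and viewed, at most 10 in all, crops included, and the job is handed in when it is done.

```bash
ls; mkdir -p pics; python3 - <<'E'
from rig import robot
import cv2,numpy as np
for n in("scene","side"):
    p,d=robot.grab_frame(n);cv2.imwrite(f"pics/{n}0.png",p[:,:,::-1]);np.save(f"pics/{n}0.npy",d)
    print(n,robot.camera_info(n))
print(robot.camera_info("wrist"),robot.read_t(),robot.read_force(),robot.read_tcp_rot())
E
```

```text
pics
scene {'vfov': 43.074044226969754, 'cx': 258.6444825351107, 'cy': 199.31256037992586, 'view': array([[-0.88178628,  0.47158206, -0.007957  ,  0.46677032],
       [ 0.30339375,  0.55422149, -0.77510694, -0.13422569],
       [-0.36111659, -0.68589277, -0.63177996,  1.28698904],
       [ 0.        ,  0.        ,  0.        ,  1.        ]])}
side {'vfov': 54.73459695957938, 'cx': 249.80173503281122, 'cy': 192.6548958331696, 'view': array([[ 0.87251667, -0.48824892,  0.01810143, -0.43591516],
       [-0.35332398, -0.65612364, -0.66683126,  0.2655196 ],
       [ 0.33745642,  0.57542572, -0.74498886,  0.69933305],
       [ 0.        ,  0.        ,  0.        ,  1.        ]])}
{'vfov': 65.70646984690485, 'cx': 253.87287039202903, 'cy': 193.118091082056, 'T_tool_cam': array([[ 6.23765198e-04, -9.58376274e-01, -2.85507494e-01,
         7.72117350e-02],
       [ 9.99998791e-01,  1.91067828e-04,  1.54339056e-03,
         6.16402904e-05],
       [-1.42459760e-03, -2.85508111e-01,  9.58375234e-01,
        -1.57611046e-01],
       [ 0.00000000e+00,  0.00000000e+00,  0.00000000e+00,
         1.00000000e+00]])} 0.1 [ 0.28195287 -0.61886046 -0.75056893] [[ 9.06898512e-01 -4.21348798e-01 -5.29497983e-04]
 [-4.21349115e-01 -9.06897420e-01 -1.41179985e-03]
 [ 1.14659815e-04  1.50346269e-03 -9.99998863e-01]]
```

View pics/scene0.png

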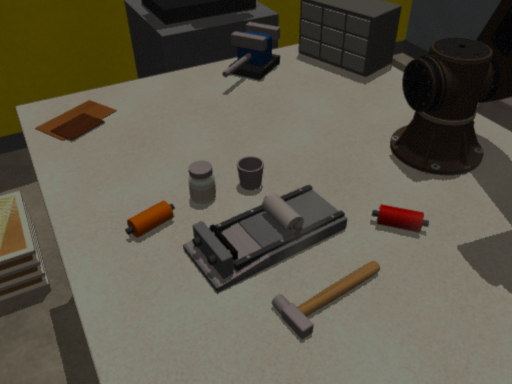

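View pics/side0.png

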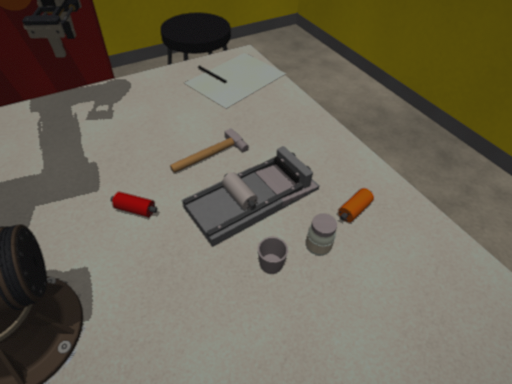

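The scene view shows the bed with the roller at about (283,213), the stop at (212,248), the jar at (202,182), the cup at (250,173) and the hammer at (325,300). In the side view the roller is at about (239,190) and the stop at (294,166). The orange and red ones are decoys.

```bash
cat > h.py <<'E'
import numpy as np,cv2
def cloud(info,d):
    H,W=d.shape;f=H/2/np.tan(np.radians(info["vfov"]/2))
    v,u=np.mgrid[:H,:W]
    c=np.stack([(u-info["cx"])/f*d,(v-info["cy"])/f*d,d],-1)
    V=info["view"];return (c-V[:3,3])@V[:3,:3]
E
python3 - <<'E'
from rig import robot
from h import *
seeds=dict(scene=dict(bed=(310,225),roll=(283,213),stop=(212,240)),side=dict(bed=(215,205),roll=(239,188),stop=(294,164)))
for n in("scene","side"):
    d=np.load(f"pics/{n}0.npy");P=cloud(robot.camera_info(n),d)
    for k,(u,v) in seeds[n].items(): print(n,k,P[v,u].round(4))
    m=((P[...,2]>.012)&(P[...,2]<.12)&(d>0)).astype(np.uint8)
    _,L=cv2.connectedComponents(m); u,v=seeds[n]["bed"]; M=L==L[v,u]
    Q=P[M]; print("bed",len(Q),cv2.minAreaRect(Q[:,:2].astype(np.float32)*1000))
    r=cv2.minAreaRect(Q[:,:2].astype(np.float32)); 
    b=cv2.boxPoints(r);e=b[1]-b[0];e2=b[2]-b[1];e=e if np.linalg.norm(e)>np.linalg.norm(e2) else e2;e/=np.linalg.norm(e)
    s=P[seeds[n]["stop"][1],seeds[n]["stop"][0]][:2]-np.array(r[0]); e=e*np.sign(e@s); c=np.array(r[0]);print("yaw",np.degrees(np.arctan2(e[1],e[0])))
    x=(Q[:,:2]-c)@e; y=(Q[:,:2]-c)@np.array([-e[1],e[0]])
    R=(x<.085)&(Q[:,2]>.05)&(abs(y)<.07); print("roller pts",R.sum(),"bedframe x",np.percentile(x[R],[2,50,98]).round(4),"y",np.percentile(y[R],[2,98]).round(4),"zmax",np.percentile(Q[R,2],[98]))
    print("rr",cv2.minAreaRect(np.c_[x[R],y[R]].astype(np.float32)*1000))
    S=(x>.085)&(Q[:,2]>.06);print("stop",S.sum(),np.percentile(x[S],[2,50,98]).round(4),np.percentile(y[S],[2,50,98]).round(4),np.percentile(Q[S,2],[50]))
    for a in np.arange(-.16,.16,.01):
        t=(x>a)&(x<a+.01)&(abs(y)<.04);print(round(a,2),np.median(Q[t,2]).round(4) if t.sum() else None,end="; ")
    print()
    q=P[d>0];g=(abs((q[:,:2]-c)@e)<.25)&(abs((q[:,:2]-c)@np.array([-e[1],e[0]]))<.2)
    print("bench z",np.median(q[g&(q[:,2]<.01),2]))
    p=cv2.imread(f"pics/{n}0.png");ys,xs=np.where(M);cr=p[ys.min()-5:ys.max()+5,xs.min()-5:xs.max()+5];cv2.imwrite(f"pics/{n}_crop.png",cv2.resize(cr,None,fx=4,fy=4,interpolation=cv2.INTER_CUBIC));print("crop org",xs.min()-5,ys.min()-5)
E
```

```text
scene bed [0.477  0.1275 0.0363]
scene roll [0.5271 0.1014 0.07  ]
scene stop [0.6837 0.1009 0.0664]
bed 8187 ((557.541259765625, 86.372802734375), (321.6556091308594, 143.95936584472656), 5.397406578063965)
yaw 5.397405799769509
roller pts 826 bedframe x [-0.0549 -0.031  -0.0175] y [-0.0426  0.0566] zmax [0.07405663]
rr ((-36.25236892700195, -0.4368705749511719), (43.70421600341797, 120.84306335449219), 3.403320550918579)
stop 574 [0.1163 0.1285 0.1391] [-0.0564  0.0063  0.0582] [0.06489432]
-0.16 0.0292; -0.15 0.0289; -0.14 0.0292; -0.13 0.0294; -0.12 0.0293; -0.11 0.0294; -0.1 0.0292; -0.09 0.0291; -0.08 0.0294; -0.07 0.0295; -0.06 0.0682; -0.05 0.0721; -0.04 0.072; -0.03 0.0642; -0.02 0.0465; -0.01 0.0292; 0.0 0.0294; 0.01 0.0294; 0.02 0.0292; 0.03 0.0289; 0.04 0.0286; 0.05 0.027; 0.06 0.0255; 0.07 0.0243; 0.08 0.0239; 0.09 0.0553; 0.1 0.0551; 0.11 0.0649; 0.12 0.0651; 0.13 0.0564; 0.14 0.0156; 0.15 0.014; 
bench z -0.0007360859430094738
crop org 178 180
side bed [0.4527 0.0864 0.0294]
side roll [0.5095 0.0715 0.074 ]
side stop [0.6723 0.085  0.0657]
bed 6213 ((554.5648803710938, 86.52628326416016), (321.7522888183594, 143.83169555664062), 5.344259262084961)
yaw 5.344261225789651
roller pts 672 bedframe x [-0.0612 -0.0465 -0.0228] y [-0.0563  0.0435] zmax [0.07480263]
rr ((-41.26095199584961, 0.02486419677734375), (44.37160110473633, 118.99143981933594), 1.6775771379470825)
stop 349 [0.1143 0.1238 0.1373] [-0.0594 -0.0054  0.0563] [0.0657787]
-0.16 0.0298; -0.15 0.0299; -0.14 0.03; -0.13 0.0301; -0.12 0.0299; -0.11 0.0302; -0.1 0.0301; -0.09 0.0301; -0.08 0.0301; -0.07 0.031; -0.06 0.0634; -0.05 0.0726; -0.04 0.073; -0.03 0.0695; -0.02 0.0318; -0.01 0.0302; 0.0 0.0299; 0.01 0.03; 0.02 0.03; 0.03 0.03; 0.04 0.0295; 0.05 0.0279; 0.06 0.0265; 0.07 0.0253; 0.08 0.0234; 0.09 0.0425; 0.1 0.0226; 0.11 0.0588; 0.12 0.0663; 0.13 0.066; 0.14 0.0541; 0.15 0.0531; 
bench z 6.268036131907498e-05
crop org 177 141
```

View pics/scene_crop.png

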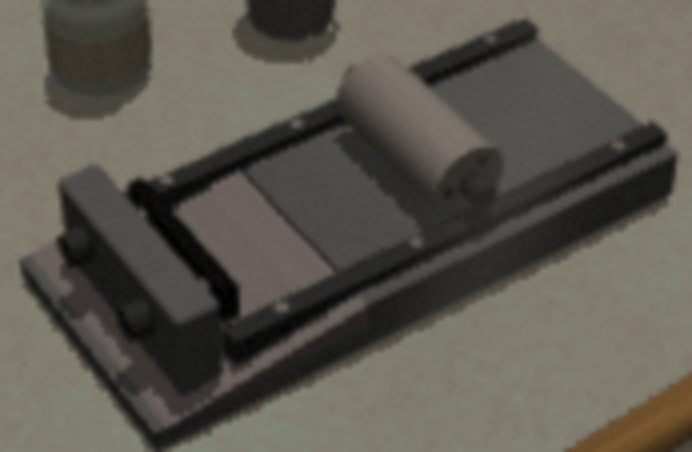

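View pics/side_crop.png

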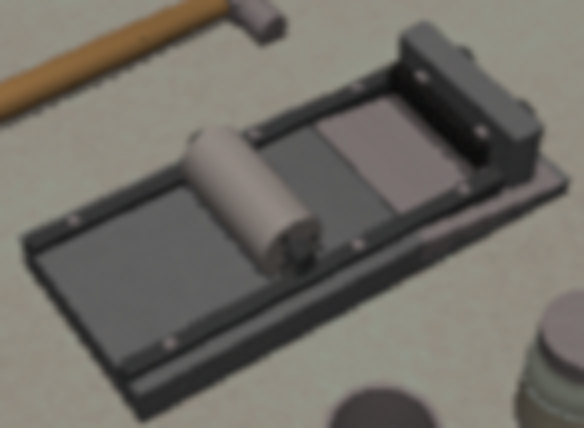

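The crops give the bed centre at about (0.556, 0.0865) with a yaw of 5.4°. The roller lies nearly square at bed x of about -39 mm, and the buffer is in front of the stop. I'll push with two partly opened fingers inside the rails.

```bash
cat >> h.py <<'E'
a=np.radians(5.37);E=np.array([np.cos(a),np.sin(a),0]);N=np.array([-E[1],E[0],0])
ORI=np.c_[E,-N,[0,0,-1]]
C=np.array([.556,.0865,0])
def W(x,z,y=0): return C+E*x+N*y+[0,0,z]
E
python3 - <<'E'
from rig import robot
from h import *
print(robot.ik(W(-.105,.2),ORI))
robot.goto(W(-.105,.2),ORI); robot.move_gripper(40/88)
robot.servo_line(W(-.105,.04),speed=.08); robot.dwell(.3)
print(robot.read_t(),robot.read_position()-W(-.105,.04),robot.read_force(),robot.read_grip_width())
t=robot.read_t();robot.servo_line(W(-.1045,.04),speed=.02);print("step time",robot.read_t()-t,robot.read_force()@E)
p,d=robot.grab_frame("wrist");cv2.imwrite("pics/w1.png",p[:,:,::-1])
E
```

```text
[ 34.40051692   0.85640162 -27.7957298    0.         -61.34786858
  60.96948308]
5.525 [5.74411330e-05 4.29585125e-05 9.55788812e-05] [-0.55438973  0.01924411 -0.20240245] 0.4554432548026949
step time 0.25 -0.37598381614182325
```

View pics/w1.png

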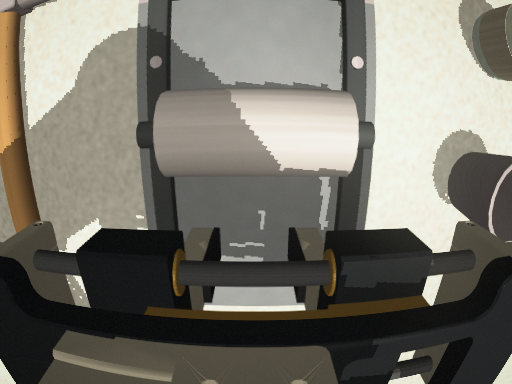

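The wrist view shows the two fingers (columns about 200 and 305) well inside the rails. The roller is square ahead of them, at rows 90–175. Now I'll push it slowly to just before the line.

```bash
python3 - <<'E'
from rig import robot
from h import *
robot.servo_line(W(-.06,.04),speed=.025);print(robot.read_t(),robot.read_force()@E)
robot.servo_line(W(.0,.04),speed=.02);print(robot.read_t(),robot.read_force()@E)
for n in ("scene","side"):
    p,d=robot.grab_frame(n)
    P=cloud(robot.camera_info(n),d)-C;x=P@E;y=P@N;k=(P[...,2]>.045)&(P[...,2]<.076)&(abs(y)<.045)&(x>-.0)&(x<.1)
    g=p.std(-1)<99
    print(n,k.sum(),np.percentile(x[k],[2,50,98]).round(4),np.percentile(P[...,2][k],98))
p,d=robot.grab_frame("wrist");cv2.imwrite("pics/w2.png",p[:,:,::-1])
E
```

```text
7.7583 0.1360735156901759
10.9083 -0.1275918105264922
scene 922 [0.0089 0.0422 0.0568] 0.07427478618975777
side 87 [0.0283 0.0957 0.0998] 0.07497023902581627
```

View pics/w2.png

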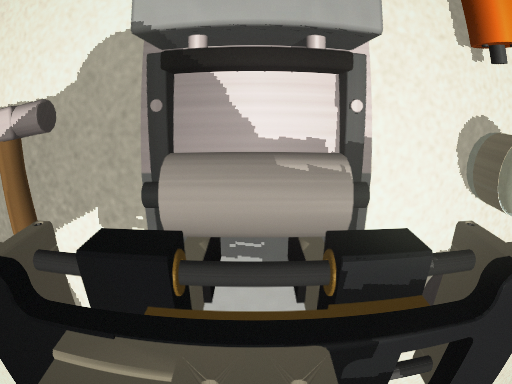

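The roller is still touching the fingers, square and just before the line. The buffer is at row 60. Next I'll creep it over the line, find contact by touch, and lean on it with about 9 N.

```bash
python3 - <<'E'
from rig import robot
from h import *
def F(n=4):
    s=[]
    for _ in range(n): robot.dwell(.02);s.append(robot.read_force()@E)
    return -np.mean(s)
robot.servo_line(W(.012,.04),speed=.015);print(robot.read_t(),F())
robot.servo_line(W(.028,.04),speed=.02);b=F(10);print(robot.read_t(),b)
x=.028;log=[]
while x<.053:
    x+=.0004;robot.servo_line(W(x,.04),speed=.01);f=F(3)-b;log.append((round(x,4),round(f,2)))
    if f>1.5: break
print(robot.read_t(),log[-8:])
f=F(6)-b
if f>1.5:
    for i in range(25):
        if f>8.7 or robot.read_t()>55:break
        x+=min(.0003,max(.00005,(9-f)/12000*.6));robot.servo_line(W(x,.04),speed=.01);f=F(6)-b;print(round(x,5),round(f,2),end="; ")
    for i in range(6):
        print("hold",round(F(10)-b,2),round(robot.read_t(),2))
E
```

```text
12.0083 0.17557800657773412
13.1917 0.08195915248591289
24.2917 [(0.04, np.float64(-0.62)), (0.0404, np.float64(-0.36)), (0.0408, np.float64(-0.14)), (0.0412, np.float64(-0.18)), (0.0416, np.float64(0.22)), (0.042, np.float64(0.24)), (0.0424, np.float64(0.97)), (0.0428, np.float64(3.57))]
0.04308 5.28; 0.04327 5.23; 0.04346 5.64; 0.04363 6.28; 0.04376 6.27; 0.0439 6.82; 0.04401 6.99; 0.04411 7.57; 0.04418 7.96; 0.04423 7.64; 0.0443 8.07; 0.04435 7.7; 0.04442 8.46; 0.04447 8.34; 0.04452 8.59; 0.04457 8.2; 0.04462 8.53; 0.04467 8.62; 0.04472 9.04; hold 9.03 31.21
hold 8.78 31.38
hold 8.84 31.54
hold 8.86 31.71
hold 8.73 31.88
hold 8.75 32.04
```

```bash
python3 - <<'E'
from rig import robot
from h import *
for i in range(5): robot.dwell(.2);print(round(-robot.read_force()@E-.08,2),end=" ")
robot.servo_line(W(.0405,.04),speed=.004)
robot.servo_line(W(.005,.04),speed=.03)
robot.servo_line(W(.0,.15),speed=.08);robot.dwell(1)
p,d=robot.grab_frame("wrist");cv2.imwrite("pics/w3.png",p[:,:,::-1])
p,d=robot.grab_frame("side");cv2.imwrite("pics/s3.png",cv2.resize(p[120:260,150:350,::-1],None,fx=4,fy=4,interpolation=cv2.INTER_CUBIC))
P=cloud(robot.camera_info("side"),d)-C;x=P@E;y=P@N;k=(P[...,2]>.066)&(P[...,2]<.08)&(abs(y)<.045)&(x>-.0)&(x<.105)
print("roller top x",np.median(x[k]) if k.any() else None,k.sum(),robot.read_t())
E
```

```text
8.59 9.29 7.94 7.76 8.32 roller top x 0.07280732588228599 190 38.2
```

View pics/w3.png

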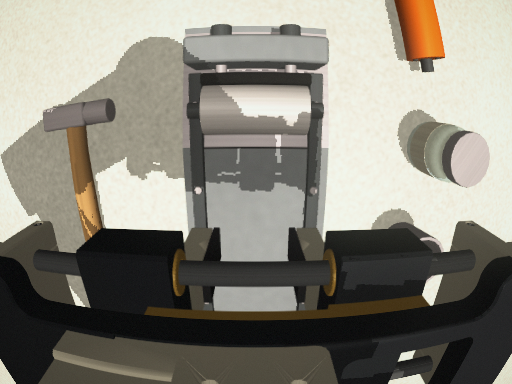

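View pics/s3.png

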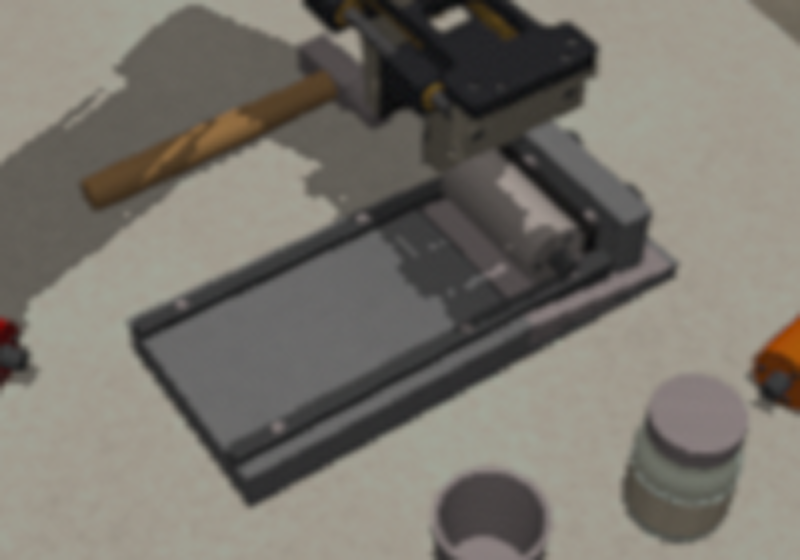

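The roller lies square against the buffer (wrist rows 85–135, buffer at row 78). The hammer, jar and cup haven't moved, and the gripper is clear.

```bash
python3 -c "
from rig import robot
print(robot.job_done())"
```

```text
the job is handed in; nothing more can be done
None
```

The roller is at rest against the buffer after about 2 s of steady push at roughly 9 N (readings 7.8–9.3 N); the bystanders were not touched, and I handed the job in at about 38 s.

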